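Key the sample carousel onto its drive pin

ROBOT

A 6-joint arm with a two-finger parallel gripper is mounted at the origin on the work surface. World frame = base frame: x ahead of the robot, y to its left, z up, the work surface at z = 0. Lengths are in m, angles in degrees, forces in N, time in s.
With the tool pointing down it reaches from about 0.325 to 0.85 m from the base axis. Payload 4.4 kg.
Tool frame: the origin (TCP) lies midway between the tips of the shut fingers; the grasp point (between the pads) lies 19 mm behind it; z points along the fingers, y is the line along which they close (so a half turn about z gives the same grasp; the last joint's range is limited). The gripper opens to 94 mm and grips with 3 to 60 N. Pads are 16 mm wide; open, the fingers measure 119 mm over their backs; the gripper's body (75 mm by 177 mm) begins 78 mm behind the grasp point.
Start: joints at [-71.706, 11.837, 88.321, -0, 79.842, -8.623], TCP at [0.26, -0.513, 0.205] pointing down, gripper open.
Joint ranges: [-156.59, 156.59], [-49.26, 127.26], [12.9, 141.05], [-63.56, 243.56], [4.71, 150.69], [-161.64, 161.64]. Speed limits (degrees/s): [159.86, 159.86, 180, 180, 180, 180].

INTERFACE

Orientations are given as a 3x3 rotation matrix whose columns are the frame's x, y, z axes.
In Python, from bench import robot gives the robot as it stands. The module is installed in compiled form; this text tells all that it offers.
- The arm moves only by the shell command python3 -m handwheel 'ROWS' [OPENING]. ROWS is JSON, a list of rows, each a list of 2 entries, a list of its own where there are three numbers: the shift along the tool's x, y, z as a fraction of full scale, then the turn about the tool's z as a fraction of full scale. In form: [[[x, y, z], yaw], ...]. A call has 1 to 5 rows; each row is the pose to reach, as a shift and turn from the pose commanded when the call began, along the tool's axes at that moment; what a row does not reach only later rows make up. Full scale, the value 1, is 300 mm for a shift and 120 degrees for a turn. A row lasts 1/8 s, in which the tool goes at most 62.5 mm and 10.7 degrees, less where a joint would pass 70% of its speed; a pose out of reach is approached as far as the arm can. A call with a number of a shift or a turn outside -1 to 1 is refused whole. A call with a gripper value outside its range is refused whole. OPENING is the finger opening in mm, from 0 to 94, set as the call begins (- or left out, the last holds). The fingers move at their own pace and stop on an object; the grip force is fixed at half the most. Time passes only in rows, so rows that repeat a pose let the fingers close. It gives the time, the measured TCP pose, the force, the opening and the grip force at its end, in the units of the state.
- robot.get_obs(): the state, without advancing time (a new reading comes with each control period).
- robot.snapshot(name): name is "side" or "top"; returns a dict with "frame" (420x560x3 uint8, red, green, blue), "camera_matrix" (3x3 intrinsics, pixels), "rvec" (rotation vector, rad) and "tvec" (3), from world to camera coordinates, as OpenCV has them. Camera axes: x right, y down, z forward; pixel columns grow to the right and rows downward; lengths in m; the calibration is good to about 2 mm. A picture is of the moment at which its call begins. There is no depth.
- robot.sign_off(): hands the job in; it is judged then, once.
The state is a dict: "t": time; "joint_pos": joint angles; "joint_vel": joint speeds; "effort": joint torques, N m; "eef_pos": TCP position; "eef_rot": TCP orientation; "force": force on the tool from outside, world axes, zero at the start; "moment": the same for the moment, N m; "opening": finger opening in m; "grasp_force": force on a finger pad.
Only numpy, scipy, OpenCV 4.12 (cv2) and the standard library are available. Lean on these libraries where they do the work, as an engineer would, in place of code of your own. Each camera call takes 0.05 s, during which the arm holds its last target. There are 200 camera calls.

TASK

The blue sample carousel sits loosely on its white drive unit, turned so that it cannot go down. With a fingertip, push it round by its yellow finger posts until the notch in its rim stands over the orange drive pin, then press down on its black centre cap until it is fully home, level, with the pin in the notch. Only push and press it, never lift it; leave the bottle, jar and tube rack where they stand, and finish clear of everything.

Things in the scene. Friction and masses are not known exactly. Their poses are not given: they have to be found in the camera images.
- drive: white round drive unit fixed to the bench, 224 mm across, 40 mm high, with a low control box (34 mm high) reaching 160 mm from the axis on its -x side. Origin: centre of its underside, on the bench; z up; the pin lies on its +x axis. A metal socket tube, 60 mm across, stands on its axis and ends 72 mm above the bench: the carousel's underside rests on it when home.
- pin_tip (a point): top of the orange drive pin, an upright fixed dowel 10 mm thick with a tapered tip, 79 mm from the unit's axis, its top 79.5 mm above the bench. An orange stripe on the housing runs outward from its foot; about 2 mm of the pin shows beyond the carousel's rim.
- carousel: loose blue carousel, 164 mm across, deck 10 mm thick, about 0.45 kg. Origin: centre of the deck's underside, 81 mm above the bench at the start, 72 mm when home; z up; +x to the notch. A stub under it (40 mm thick, 52 mm long) turns in the socket with 1 mm play: on a bearing: easily (under 0.1 N m), either way, coasting a few degrees if pushed fast. It starts at any angle at least 0.6 rad from the pin.
- notch (a point): middle of the rim notch at the level of the deck's top, 79 mm from the carousel's axis. The notch is open to the rim, 15 mm wide and 16 mm deep, right through the deck; a white stripe on the deck points to it. It has to come straight above the pin tip; it then has 2.5 mm play to each side of the pin.
- post0 (a point): top of a yellow finger post, 10 mm thick, standing 25 mm above the deck, 54 mm from the carousel's axis, 60 degrees counter-clockwise (seen from above) of the notch. Between the post and the cap there are 29 mm.
- post1 (a point): top of the like post opposite the notch (180 degrees).
- post2 (a point): top of the like post 60 degrees clockwise of the notch.
- cap_top (a point): centre of the flat top of the black press cap, 40 mm across, on the carousel's axis, 16 mm above the deck's top: 107 mm above the bench at the start, 98 mm when home. With the notch over the pin, a push of about 6 N here takes the carousel down against a friction-held seat, and it stays down by itself; otherwise the pin stops it.
- bottle: stoppered clear glass bottle with a paper label, 66 mm across, 122 mm high, loose, standing beside the drive unit; origin: centre of its underside. To be left alone.
- jar: amber glass jar with a white lid, 60 mm across, 85 mm high, loose, standing beside the drive unit; origin: centre of its underside. To be left alone.
- rack: blue tube rack 200 x 85 mm with capped tubes up to 93 mm high, loose; origin: centre of its underside. To be left alone.
There are look-alikes about, which are no part of the job. What is shaped like the carousel but green or red is not meant.

How it is judged (in metres and radians):
At the end, for the whole second after the job is handed in: The carousel is fully home: its underside at most 1.5 mm above its home height of 72 mm, level within 0.03 rad, the notch over the pin (within 6 mm), at rest; bottle, jar and rack upright and within 30 mm of where they stood (z of carousel in the frame of drive below 0.0735 m and horizontal distance between notch and pin_tip below 0.006 m and angle between carousel's own z axis and vertical below 0.03 rad and linear speed of carousel below 0.02 m/s and distance of each of bottle, jar, rack from where it was at the start of the episode below 0.03 m and angle between each of bottle, jar, rack's own z axis and vertical below 0.3 rad); the robot touches nothing.
It fails at once if the carousel is lifted (10 mm above where it sat) (z of carousel in the frame of drive above 0.091 m).
It fails at once if the bottle, jar or rack is pushed away (30 mm) or tipped (distance of any of bottle, jar, rack from where it was at the start of the episode above 0.03 m or angle between any of bottle, jar, rack's own z axis and vertical above 0.3 rad).
It also fails if it takes over 72 s, if anything falls off the work surface, if the arm or the gripper's body presses on something with over 40 N, if the wrist force passes 120 N, or if a joint passes its speed limit or range.

## Working session

There is one attempt and no reset: what is moved stays moved. The work goes in short steps, Python scripts to look and compute and a shell command to move; the robot and the scene stay as the last step left them, time stands still between calls to the robot, and variables do not carry over. Pictures are saved under pics/ and viewed, at most 10 in all, crops included, and the job is handed in when it is done.

```bash
mkdir -p pics; cat > h.py <<'E'
import numpy as np,cv2
from bench import robot
def snap(n,f):
    s=robot.snapshot(n); cv2.imwrite('pics/'+f,cv2.cvtColor(s['frame'],cv2.COLOR_RGB2BGR)); return s
def ray(s,u,v,z):
    K=s['camera_matrix'];R=cv2.Rodrigues(np.array(s['rvec'],float))[0];t=np.array(s['tvec'],float).ravel()
    d=R.T@np.linalg.inv(K)@np.array([u,v,1.]);c=-R.T@t
    return c+d*(z-c[2])/d[2]
def proj(s,p):
    return cv2.projectPoints(np.array([p],float),np.array(s['rvec'],float),np.array(s['tvec'],float),np.array(s['camera_matrix'],float),None)[0].ravel()
E
python3 - <<'E'
from h import *
for n in('top','side'):
    s=snap(n,n+'0.png');R=cv2.Rodrigues(np.array(s['rvec'],float))[0];print(n,-R.T@np.array(s['tvec']).ravel(),s['camera_matrix'])
o=robot.get_obs();print(o['eef_pos'],o['eef_rot'],o['t'])
E
```

```text
top [ 0.45613932 -0.0761162   1.02872656] [[406.36080091   0.         279.4505968 ]
 [  0.         406.36080091 210.39385161]
 [  0.           0.           1.        ]]
side [0.26197403 0.96788403 0.71980915] [[505.95889324   0.         276.95524482]
 [  0.         505.95889324 201.02915565]
 [  0.           0.           1.        ]]
[ 0.26007717 -0.51201712  0.20442321] [[ 8.91663608e-01  4.52698168e-01 -6.15537595e-04]
 [ 4.52698475e-01 -8.91661609e-01  1.91464197e-03]
 [ 3.17903672e-04 -1.98586950e-03 -9.99997978e-01]] 0.1
```

View pics/top0.png

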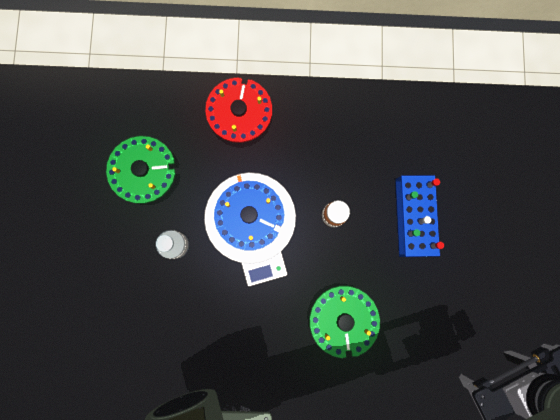

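View pics/side0.png

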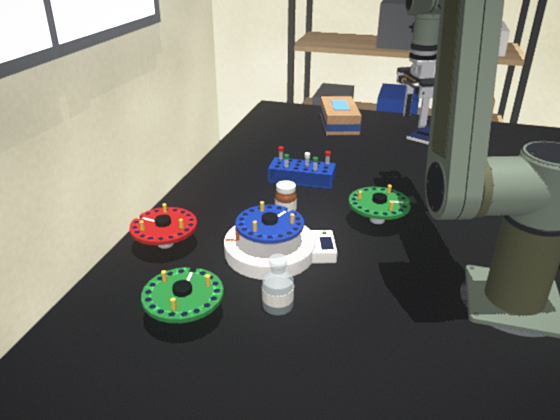

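The top view shows the blue carousel with its cap near (249,214), the notch stripe ending near (278,229) and the orange pin stripe near (239,179). The posts are near (227,204), (268,200) and (251,238). I'll enlarge that area.

```bash
python3 -c "
import cv2
i=cv2.imread('pics/top0.png')[165:265,195:305];cv2.imwrite('pics/c0.png',cv2.resize(i,None,fx=6,fy=6,interpolation=cv2.INTER_CUBIC)[:600])"
```

```text
(no output)
```

View pics/c0.png

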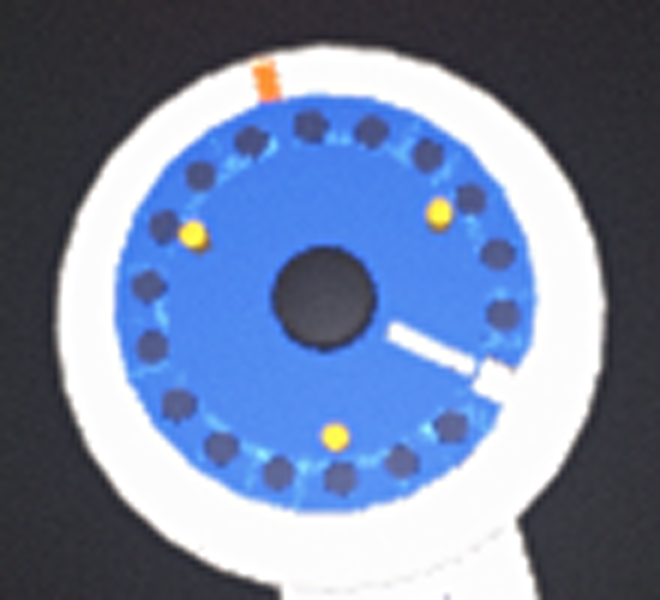

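The crop shows the cap top at (325,297), post tops at (194,233), (440,211) and (336,435), the notch at (492,380), and the orange stripe from (263,65) to (269,100).

```bash
python3 - <<'E'
from h import *
s=robot.snapshot('top')
f=lambda x,y,z:ray(s,195+(x+.5)/6-.5,165+(y+.5)/6-.5,z)[:2]
c=f(325,297,.107);print('cap',c,np.hypot(*c))
h=f(331,317,.040);print('housing',h)
def pol(n,p):
    d=p-c;print(n,p,np.hypot(*d),np.degrees(np.arctan2(d[1],d[0])))
for n,x,y in(('a',194,233),('b',440,211),('c',336,435)):pol(n,f(x,y,.116))
pol('notch',f(492,380,.091));pol('str in',f(392,330,.091))
pol('or out',f(263,64,.04));pol('or in',f(269,100,.04))
# bottle,jar
for n,u,v,z in(('bottle',165,243,.122),('jar',339,211,.085),('boxend',267,283,.034)):print(n,ray(s,u,v,z)[:2])
E
```

```text
cap [ 0.55861471 -0.02832726] 0.5593324851020669
housing [ 0.557958   -0.02760761]
a [0.58024604 0.02138606] 0.05421557621965585 66.48511320161899
b [ 0.5917394  -0.07091902] 0.05395648678898207 -52.12688948234553
c [ 0.50591262 -0.03490455] 0.05311093523383417 -172.88619506951167
notch [ 0.53032199 -0.09298041] 0.07057271479538638 -113.63456111566772
str in [ 0.54842866 -0.05380058] 0.027434387593194106 -111.79506131315874
or out [0.66173241 0.00436992] 0.10817747205195807 17.593094634558387
or in [0.64676175 0.00128004] 0.09298652114615936 18.566446111974074
bottle [0.4866425  0.15306923]
jar [ 0.57527196 -0.2384795 ]
boxend [ 0.40099382 -0.07495439]
```

The centre is about (0.558, -0.028), the notch is at about -113° and the pin at about +17.5°. I'll push post1's clockwise neighbour (at -173°) about 130° counter-clockwise. First comes the transit at height with the fingers shut.

```bash
python3 -m handwheel '[[[0.745,-0.558,0],0],[[0.745,-0.558,0],0],[[0.745,-0.558,0],0],[[0.745,-0.558,0],0],[[0.745,-0.558,0],0]]' 0; python3 -m handwheel '[[[0.745,-0.558,0],0.374],[[0.745,-0.558,0],0.374],[[0.745,-0.558,0],0.374],[[0.745,-0.558,0],0.374],[[0.745,-0.558,0],0.374]]'; python3 -m handwheel '[[[0,0,0],0],[[0,0,0],0],[[0,0,0],0]]'
python3 -c "
from h import *
o=robot.get_obs();print(o['eef_pos'],o['eef_rot'],o['force'])"
```

```text
t: 0.78
eef_pos: [0.3844, -0.2593, 0.2051]
eef_rot: [[0.89, 0.455, -0.0], [0.455, -0.89, 0.001], [0.0, -0.001, -1.0]]
force: [0.0, -0.5, 0.1]
opening: 0.0475
grasp_force: 0.0
t: 1.4
eef_pos: [0.5063, -0.0135, 0.2054]
eef_rot: [[0.95, -0.314, 0.0], [-0.314, -0.95, -0.0], [0.0, 0.0, -1.0]]
force: [-0.4, 0.3, -0.1]
opening: 0.0005
grasp_force: 0.0
t: 1.78
eef_pos: [0.5053, -0.0162, 0.2053]
eef_rot: [[0.951, -0.31, -0.001], [-0.31, -0.951, -0.0], [-0.0, 0.0, -1.0]]
force: [-0.2, 0.6, -0.1]
opening: 0.0007
grasp_force: 0.0
[ 0.50532444 -0.01618197  0.20525129] [[ 9.50793784e-01 -3.09823919e-01 -5.66181243e-04]
 [-3.09824106e-01 -9.50793850e-01 -2.78745181e-04]
 [-4.51959720e-04  4.40445783e-04 -9.99999801e-01]] [-0.20923289  0.55271906 -0.12813813]
```

```bash
python3 -m handwheel '[[[0,-0.018,0],0],[[0,-0.018,0.15],0],[[0,-0.018,0.25],0],[[0,-0.018,0.31],0],[[0,-0.018,0.343],0]]'; python3 -m handwheel '[[[0,0,0],0],[[0,0,0],0]]'
python3 -c "
from h import *
s=snap('top','t1.png');i=cv2.imread('pics/t1.png')[165:265,195:305];a=cv2.resize(i,None,fx=4,fy=4,interpolation=2)
s=snap('side','s1.png');i=cv2.imread('pics/s1.png')[180:280,215:325];b=cv2.resize(i,None,fx=4,fy=4,interpolation=2)
cv2.imwrite('pics/m1.png',np.hstack([a[:,:400],b[:,:400]]))"
```

```text
t: 2.4
eef_pos: [0.5067, -0.0103, 0.1015]
eef_rot: [[0.951, -0.31, -0.002], [-0.31, -0.951, 0.0], [-0.002, 0.0, -1.0]]
force: [0.2, -0.1, -0.4]
opening: 0.0006
grasp_force: 0.0
t: 2.65
eef_pos: [0.5084, -0.0101, 0.1036]
eef_rot: [[0.951, -0.309, 0.002], [-0.309, -0.951, -0.0], [0.002, -0.0, -1.0]]
force: [0.7, -0.2, -0.5]
opening: 0.0007
grasp_force: 0.0
```

View pics/m1.png

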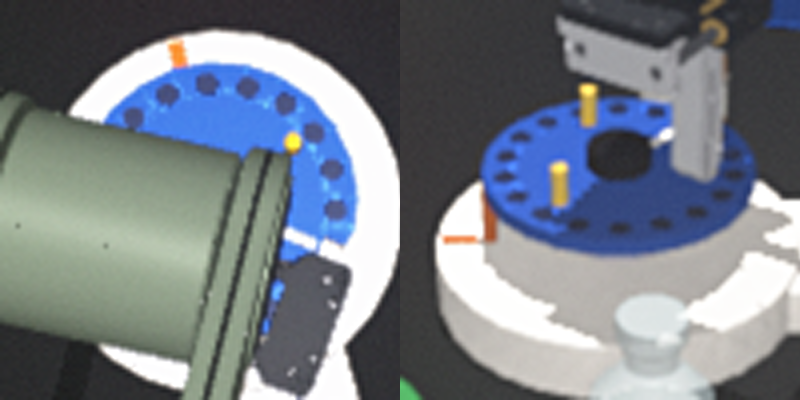

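Side view: the shut fingers stand just above the deck, on the +y side of the target post and clear of the cap. Now I'll push round the arc with the yaw following it.

```bash
python3 -m handwheel '[[[0.0004,0.0126,0],-0.0333],[[0.0018,0.0251,0],-0.0667],[[0.0039,0.0374,0],-0.1],[[0.007,0.0496,0],-0.1333],[[0.0109,0.0616,0],-0.1667]]'; python3 -m handwheel '[[[0.0004,0.0126,0],-0.0333],[[0.0018,0.0251,0],-0.0667],[[0.0039,0.0374,0],-0.1],[[0.007,0.0496,0],-0.1333],[[0.0109,0.0616,0],-0.1667]]' | head -4; python3 -m handwheel '[[[0.0004,0.0126,0],-0.0333],[[0.0018,0.0251,0],-0.0667],[[0.0039,0.0374,0],-0.1],[[0.007,0.0496,0],-0.1333],[[0.0109,0.0616,0],-0.1667]]' |head -4
cat > m.py <<'E'
from h import *
import sys
def tip():
    o=robot.get_obs();d=o['eef_pos'][:2]-np.array([.5583,-.028]);x=np.array(o['eef_rot'])[:,0]
    print('tip',o['eef_pos'],'r',np.hypot(*d),'ang',np.degrees(np.arctan2(d[1],d[0])),'phi',np.degrees(np.arctan2(x[1],x[0])),o['force'],o['t'])
def posts():
    for n,C in(('top',(.5583,-.028)),('side',(.5583,-.028))):
        s=robot.snapshot(n);h=cv2.cvtColor(s['frame'],cv2.COLOR_RGB2HSV)
        m=cv2.inRange(h,(18,140,90),(34,255,255))
        k,l,st,ce=cv2.connectedComponentsWithStats(m)
        for i in range(1,k):
            if st[i,4]<3: continue
            u,v=ce[i]
            p=ray(s,u,v,.1145 if n=='top' else .1035)[:2]-C
            if .03<np.hypot(*p)<.08: print(n,st[i,4],np.hypot(*p),np.degrees(np.arctan2(p[1],p[0])))
tip();posts()
E
python3 m.py
```

```text
t: 3.38
eef_pos: [0.5053, -0.0284, 0.1033]
eef_rot: [[0.999, 0.038, 0.001], [0.038, -0.999, -0.0], [0.001, 0.0, -1.0]]
force: [0.7, 0.8, 0.6]
opening: 0.0003
grasp_force: 0.2
t: 4.0
eef_pos: [0.5091, -0.0467, 0.1032]
eef_rot: [[0.926, 0.378, 0.001], [0.378, -0.926, -0.0], [0.001, 0.0, -1.0]]
force: [-0.5, 1.1, 0.3]
t: 4.62
eef_pos: [0.519, -0.0627, 0.1032]
eef_rot: [[0.741, 0.672, 0.001], [0.672, -0.741, -0.0], [0.0, 0.0, -1.0]]
force: [-1.0, -0.1, 0.2]
tip [ 0.51903634 -0.06270196  0.10319883] r 0.05240096522278183 ang -138.529146517327 phi 42.190062454214605 [-0.95345333 -0.13369402  0.21229153] 4.625
side 26 0.05579200077536263 -4.781344739906881
side 28 0.0519035431719162 117.32754065260278
```

```bash
python3 -m handwheel '[[[0.0004,0.0126,0],-0.0333],[[0.0018,0.0251,0],-0.0667],[[0.0039,0.0374,0],-0.1],[[0.007,0.0496,0],-0.1333],[[0.0109,0.0616,0],-0.1667]]' | head -4; python3 -m handwheel '[[[0.0004,0.0126,0],-0.0333],[[0.0018,0.0251,0],-0.0667],[[0.0039,0.0374,0],-0.1],[[0.007,0.0496,0],-0.1333],[[0.0109,0.0616,0],-0.1667]]' | head -4; python3 -m handwheel '[[[0.0004,0.0126,0],-0.0333],[[0.0018,0.0251,0],-0.0667],[[0.0039,0.0374,0],-0.1],[[0.007,0.0496,0],-0.1333],[[0.0109,0.0616,0],-0.1667]]' |head -4; python3 m.py
```

```text
t: 5.35
eef_pos: [0.5337, -0.0742, 0.103]
eef_rot: [[0.468, 0.884, 0.0], [0.884, -0.468, -0.0], [-0.0, 0.0, -1.0]]
force: [-1.6, 0.2, 0.2]
t: 5.98
eef_pos: [0.5516, -0.08, 0.1029]
eef_rot: [[0.137, 0.991, 0.0], [0.991, -0.137, -0.0], [-0.0, 0.0, -1.0]]
force: [-0.4, 0.0, 0.4]
t: 6.6
eef_pos: [0.5705, -0.0793, 0.103]
eef_rot: [[-0.21, 0.978, 0.0], [0.978, 0.21, -0.001], [-0.001, 0.0, -1.0]]
force: [-0.3, -1.3, -0.4]
tip [ 0.57045949 -0.07934384  0.10299173] r 0.05276403495196767 ang -76.67641229628659 phi 102.11848542073932 [-0.27712288 -1.2532948  -0.38758564] 6.6
top 11 0.05199938240048955 178.21509615738452
side 24 0.05500648126682158 -59.12129403021381
side 20 0.052251101421893605 178.20924957617333
side 21 0.05643455841093674 59.287578980720376
```

```bash
python3 -m handwheel '[[[0.0002,0.0094,0],-0.025],[[0.001,0.0188,0],-0.05],[[0.0022,0.0282,0],-0.075],[[0.0036,0.0359,0],-0.0958],[[0.0046,0.0405,0],-0.1083]]' | head -4; python3 -m handwheel '[[[0,0,0],0],[[0,0,0],0]]'|head -4;  python3 m.py
python3 -c "
from h import *
s=snap('top','t2.png');i=cv2.imread('pics/t2.png')[165:265,205:305];a=cv2.resize(i,None,fx=4,fy=4,interpolation=2)
s=snap('side','s2.png');i=cv2.imread('pics/s2.png')[185:285,215:315];b=cv2.resize(i,None,fx=4,fy=4,interpolation=2)
cv2.imwrite('pics/m2.png',np.hstack([a,b]))"
```

```text
t: 7.32
eef_pos: [0.5819, -0.0754, 0.1028]
eef_rot: [[-0.423, 0.906, 0.0], [0.906, 0.423, -0.0], [-0.0, 0.0, -1.0]]
force: [-0.3, -0.6, 0.3]
t: 7.58
eef_pos: [0.5818, -0.0752, 0.1026]
eef_rot: [[-0.423, 0.906, 0.0], [0.906, 0.423, 0.0], [0.0, 0.0, -1.0]]
force: [0.3, -0.2, 0.0]
tip [ 0.58181543 -0.07523651  0.10260113] r 0.05276611398020303 ang -63.5348142336045 phi 115.0135976616734 [ 0.3112431  -0.23602626  0.0351764 ] 7.575
top 11 0.05210237182869358 -168.05891839602623
side 22 0.055441561449286796 -46.48634199931073
side 21 0.05250070781701428 -165.19135621373772
side 19 0.05481772087528362 69.89322301818315
```

View pics/m2.png

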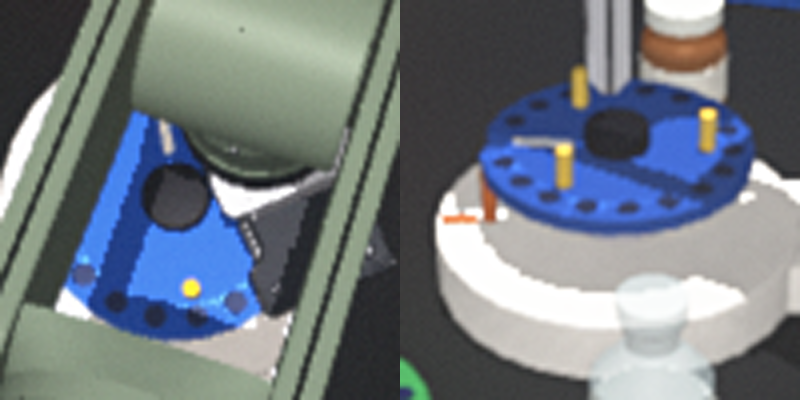

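The side view shows the notch stripe coming close to the orange pin, with about 5° left. I'll nudge 4.5° slowly, then back off and clear the view to measure.

```bash
python3 -m handwheel '[[[0.0001,0.0035,0],-0.0094],[[0.0002,0.007,0],-0.0188],[[0.0003,0.0105,0],-0.028],[[0.0005,0.0141,0],-0.0375],[[0.0005,0.0141,0],-0.0375]]' | head -4; python3 m.py; python3 -m handwheel '[[[0,-0.02,0],0],[[0,-0.02,-0.2],0],[[0,-0.02,-0.35],0],[[-0.3,-0.02,-0.35],0],[[-0.5,-0.02,-0.35],0]]'|head -4; python3 -m handwheel '[[[-0.3,0,0],0],[[-0.3,0,0],0],[[-0.3,0,0],0],[[-0.3,0,0],0]]'|head -4;  python3 m.py
python3 -c "
from h import *
s=snap('top','t3.png');i=cv2.imread('pics/t3.png')[165:265,195:305];cv2.imwrite('pics/c3.png',cv2.resize(i,None,fx=6,fy=6,interpolation=2))"
```

```text
t: 8.4
eef_pos: [0.5857, -0.0733, 0.1025]
eef_rot: [[-0.494, 0.87, 0.0], [0.87, 0.494, 0.0], [0.0, 0.0, -1.0]]
force: [0.1, -0.3, 0.1]
tip [ 0.58571379 -0.07329403  0.10252194] r 0.0529439772129269 ang -58.81597051173113 phi 119.57432247746613 [ 0.07610497 -0.31693723  0.13227195] 8.4
top 13 0.052739821700978 -163.13928619761265
side 26 0.05195795607254618 -40.19662975843046
side 22 0.05229399090951778 -160.9090257804034
side 25 0.05673657912658781 75.93728966266671
t: 9.12
eef_pos: [0.6432, -0.186, 0.2096]
eef_rot: [[-0.495, 0.869, 0.003], [0.869, 0.495, -0.001], [-0.003, 0.002, -1.0]]
force: [0.5, 1.2, 0.1]
t: 9.62
eef_pos: [0.6858, -0.2624, 0.2073]
eef_rot: [[-0.494, 0.87, -0.001], [0.87, 0.494, 0.001], [0.001, -0.0, -1.0]]
force: [-0.7, -0.8, -0.5]
tip [ 0.68581419 -0.26235276  0.20727772] r 0.26679783744480373 ang -61.44884973905938 phi 119.58161028885385 [-0.72118501 -0.7901291  -0.49215057] 9.625
top 12 0.054624249221568444 -42.37038215251897
top 12 0.054185827970662966 75.79714057820796
top 9 0.05235728876029754 -163.15935132726597
side 29 0.057301361027914964 -43.31789837211327
side 19 0.05266414819867142 -164.05326232288212
side 26 0.05617025246513176 75.57456521919217
```

View pics/c3.png

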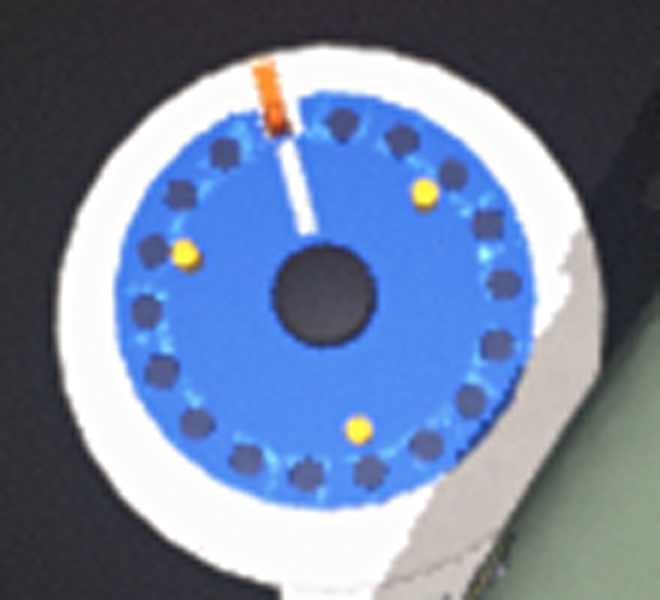

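The notch is almost over the pin. The pin top is at about (275,118) in the crop, and the white stripe runs from (308,232) to (287,140), so its line passes slightly to the right of the pin. I'll work out the remaining angle.

```bash
python3 - <<'E'
from h import *
s=robot.snapshot('top')
f=lambda x,y,z:ray(s,195+(x+.5)/6-.5,165+(y+.5)/6-.5,z)[:2]
c=f(325,295,.107);print(c)
A=lambda p:(p,np.hypot(*(p-c)),np.degrees(np.arctan2(*(p-c)[::-1])))
print('pin',A(f(275,116,.0795)),'str',A(f(308,232,.091)),A(f(287,142,.091)))
print('orange out',A(f(262,64,.04)))
for p in((186,252),(425,192),(358,429)):print(A(f(*p,.116)))
g=s['frame'][165:265,195:305].astype(int)
m=((g[...,0]>150)&(g[...,0]-g[...,2]>80)&(g[...,1]<170)).astype(np.uint8)
ys,xs=np.where(m)
for y in sorted(set(ys)):
    x=xs[ys==y]; x=x[x<60]
    if len(x):print(y,x.min(),x.max(),x.mean())
for y in range(15,26):print(y,[tuple(map(int,g[y,x])) for x in range(42,52)])
E
```

```text
[ 0.55937857 -0.02829763]
pin (array([ 0.63282024, -0.00443806]), np.float64(0.07722019099100606), np.float64(17.997832517712393)) str (array([ 0.58550941, -0.01994136]), np.float64(0.027434431581486094), np.float64(17.733529047309162)) (array([ 0.62057416, -0.0103873 ]), np.float64(0.06376268449521849), np.float64(16.31335373006602))
orange out (array([0.66171786, 0.00478055]), np.float64(0.10755230046360037), np.float64(17.911904981802092))
(array([0.57293425, 0.02405886]), np.float64(0.05408288485078585), np.float64(75.48423438813633))
(array([ 0.59881182, -0.06500702]), np.float64(0.05387541613210645), np.float64(-42.951222336927984))
(array([ 0.50840801, -0.04302445]), np.float64(0.053055410123128144), np.float64(-163.88451920375968))
11 43 44 43.5
12 43 45 44.0
13 43 45 44.0
14 43 45 44.0
15 44 45 44.5
16 44 46 45.0
17 44 46 45.0
18 44 46 45.0
19 44 47 45.5
20 45 46 45.5
43 32 32 32.0
44 30 31 30.5
15 [(252, 255, 255), (250, 173, 119), (251, 149, 55), (250, 148, 59), (251, 181, 133), (253, 255, 255), (254, 255, 255), (255, 254, 254), (255, 254, 253), (240, 242, 251)]
16 [(254, 
[... 966 characters left out ...]
8, 212, 248), (82, 136, 239)]
22 [(71, 131, 240), (91, 134, 235), (179, 174, 190), (125, 91, 106), (101, 72, 118), (90, 95, 156), (123, 131, 179), (186, 210, 249), (97, 146, 240), (78, 142, 242)]
23 [(92, 166, 249), (76, 138, 242), (107, 144, 231), (123, 144, 218), (93, 133, 235), (164, 185, 245), (198, 209, 237), (98, 145, 238), (66, 124, 236), (68, 125, 236)]
24 [(108, 188, 252), (92, 167, 250), (73, 131, 239), (77, 128, 232), (164, 177, 223), (255, 255, 255), (255, 255, 255), (132, 162, 237), (66, 124, 235), (68, 125, 235)]
25 [(98, 174, 248), (80, 147, 244), (70, 129, 237), (84, 132, 236), (189, 200, 233), (255, 255, 255), (255, 255, 254), (182, 195, 231), (78, 131, 235), (69, 127, 238)]
```

About 2° more counter-clockwise is needed. I'll go back behind the same post, nudge 1.9°, and clear away again.

```bash
python3 -m handwheel '[[[0.2,0,0],0],[[0.4,0,0],0],[[0.6,0,0],0],[[0.8,0,0],0],[[0.8,0,0],0]]'|head -2; python3 -m handwheel '[[[0,0,0],0],[[0,0,0.1],0],[[0,0,0.2],0],[[0,0,0.3],0],[[0,0,0.35],0]]'|head -2
python3 -m handwheel '[[[0,0.006,0],0],[[0,0.012,0],0],[[0,0.018,0],-0.005],[[0,0.022,0],-0.01],[[0,0.026,0],-0.016]]' ; python3 -m handwheel '[[[0,0,0],0],[[0,0,0],0]]'|head -2; python3 m.py; python3 -m handwheel '[[[0,-0.02,0],0],[[0,-0.02,-0.2],0],[[0,-0.02,-0.35],0],[[-0.3,-0.02,-0.35],0],[[-0.5,-0.02,-0.35],0]]'|head -2; python3 -m handwheel '[[[-0.3,0,0],0],[[-0.3,0,0],0],[[-0.3,0,0],0],[[-0.3,0,0],0]]'|head -2;  python3 m.py
python3 -c "
from h import *
s=snap('top','t4.png');i=cv2.imread('pics/t4.png')[165:265,195:305];cv2.imwrite('pics/c4.png',cv2.resize(i,None,fx=6,fy=6,interpolation=2))
g=s['frame'][165:265,195:305].astype(int)
for y in range(17,21):print(y,[tuple(map(int,g[y,x])) for x in range(39,52)])"
```

```text
t: 10.45
eef_pos: [0.5654, -0.0503, 0.2077]
t: 11.08
eef_pos: [0.5682, -0.0562, 0.1018]
t: 11.7
eef_pos: [0.575, -0.0507, 0.1028]
eef_rot: [[-0.523, 0.852, 0.0], [0.852, 0.523, -0.0], [-0.0, 0.0, -1.0]]
force: [0.1, 0.0, -0.0]
opening: 0.0003
grasp_force: 0.0
t: 11.95
eef_pos: [0.5747, -0.0507, 0.1025]
tip [ 0.57474554 -0.05073742  0.10251832] r 0.02806146684337731 ang -54.122506010131126 phi 121.48073467255706 [-0.58229099  0.29890887  0.09778039] 11.95
top 12 0.053120877304736164 77.59031814464868
top 10 0.052717523052979144 -161.57576394531574
side 23 0.04914965609506449 -35.65229605289279
side 21 0.05229336849101114 -169.8213593780645
side 24 0.06395591151522395 82.06184425434036
t: 12.68
eef_pos: [0.6361, -0.1614, 0.2095]
t: 13.18
eef_pos: [0.6813, -0.2363, 0.2072]
tip [ 0.68125278 -0.23629708  0.20719496] r 0.2418781908418907 ang -59.447662515107595 phi 121.50046003628015 [-1.00165777  0.86969117 -0.07039826] 13.175
top 11 0.05414467188507272 -41.44688258992025
top 10 0.05353408907156943 77.49332126996657
top 10 0.052717523052979144 -161.57576394531574
side 23 0.050637573477860
[... 286 characters left out ...]
(92, 142, 239), (75, 129, 236), (67, 124, 235)]
18 [(255, 255, 253), (255, 255, 253), (255, 255, 254), (255, 255, 255), (249, 242, 241), (207, 114, 81), (250, 140, 54), (239, 125, 52), (222, 147, 132), (211, 228, 255), (87, 138, 239), (63, 126, 235), (65, 125, 235)]
19 [(191, 213, 247), (151, 182, 243), (133, 166, 240), (217, 231, 251), (250, 246, 247), (189, 112, 90), (245, 127, 48), (239, 119, 51), (209, 140, 124), (255, 255, 255), (116, 153, 241), (65, 125, 236), (72, 130, 238)]
20 [(83, 141, 240), (67, 124, 235), (85, 136, 237), (203, 223, 250), (255, 255, 255), (198, 139, 126), (208, 90, 38), (205, 90, 39), (147, 76, 54), (165, 144, 151), (107, 144, 231), (74, 131, 238), (78, 146, 245)]
```

View pics/c4.png

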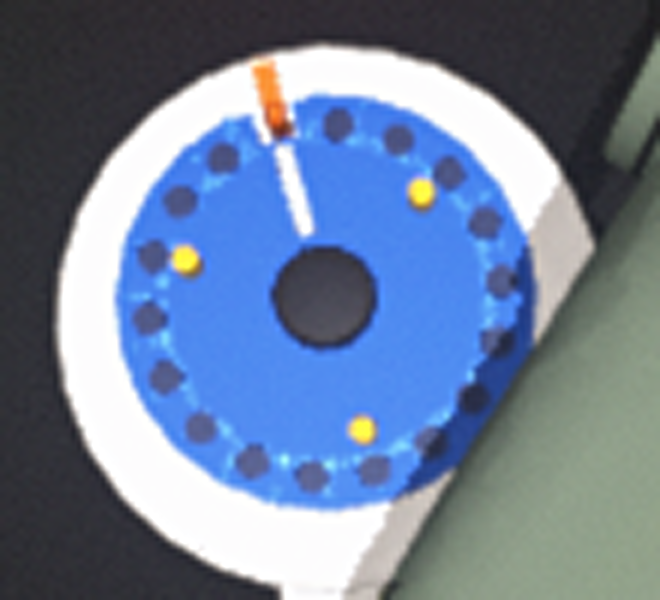

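The notch stripe now points straight at the pin, which shows at (277,120) inside the notch. The side-camera numbers suggest the carousel has already begun to settle onto the pin. The outward move came up short, so I'll position over the cap by measured pose and check it before pressing.

```bash
python3 -m handwheel '[[[0.2,0.015,0],0],[[0.4,0.015,0],0],[[0.6,0.015,0],0],[[0.804,0.015,0],0],[[0.804,0.015,0],0]]'|head -2; python3 -m handwheel '[[[0,0,0],0],[[0,0,0],0],[[0,0,0],0]]'|head -2; python3 - <<'E'
from h import *
o=robot.get_obs();R=np.array(o['eef_rot']);d=np.array([.559,-.0283,.1])-o['eef_pos'];print(o['eef_pos'],R.T@d/.3)
s=snap('side','s5.png');i=s['frame'][175:275,215:325];cv2.imwrite('pics/c5.png',cv2.resize(i[...,::-1],None,fx=6,fy=6,interpolation=2))
E
```

```text
t: 13.95
eef_pos: [0.5569, -0.0248, 0.2077]
t: 14.32
eef_pos: [0.5605, -0.0303, 0.2075]
[ 0.56047909 -0.03030136  0.20753647] [ 0.00833779 -0.00076216  0.3584531 ]
```

View pics/c5.png

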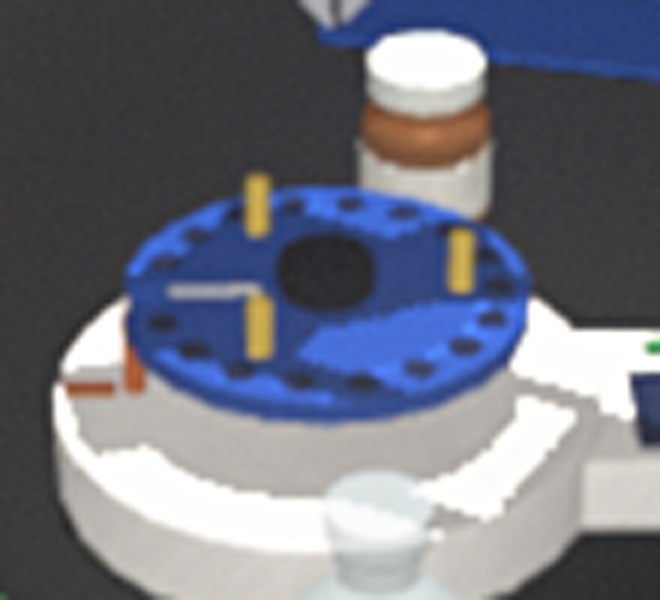

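The side view shows the carousel engaging at the pin (135,350) and sitting slightly low. The cap at (325,270) is free. Now I'll press.

```bash
python3 -m handwheel '[[[0.007,0,0.1],0],[[0.007,0,0.2],0],[[0.007,0,0.28],0],[[0.007,0,0.31],0],[[0.007,0,0.31],0]]'|head -2; python3 -m handwheel '[[[0,0,0.006],0],[[0,0,0.012],0],[[0,0,0.018],0],[[0,0,0.023],0],[[0,0,0.028],0]]'; python3 -m handwheel '[[[0,0,0.004],0],[[0,0,0.008],0],[[0,0,0.012],0],[[0,0,0.016],0],[[0,0,0.02],0]]'
```

```text
t: 15.0
eef_pos: [0.5587, -0.0277, 0.1141]
t: 15.62
eef_pos: [0.5588, -0.0274, 0.1061]
eef_rot: [[-0.522, 0.853, 0.0], [0.853, 0.522, -0.0], [-0.0, 0.0, -1.0]]
force: [0.8, 0.7, -0.3]
opening: 0.0004
grasp_force: 0.0
t: 16.25
eef_pos: [0.559, -0.0276, 0.1016]
eef_rot: [[-0.522, 0.853, 0.0], [0.853, 0.522, -0.0], [-0.001, 0.0, -1.0]]
force: [-2.4, -0.7, 8.7]
opening: 0.0006
grasp_force: 4.3
```

```bash
python3 -m handwheel '[[[0,0,0.003],0],[[0,0,0.006],0],[[0,0,0.009],0],[[0,0,0.012],0],[[0,0,0.012],0]]'|grep -E 'pos|force'; python3 -m handwheel '[[[0,0,0.002],0],[[0,0,0.004],0],[[0,0,0.006],0],[[0,0,0.006],0],[[0,0,0.006],0]]'|grep -E 'pos|force'
```

```text
eef_pos: [0.559, -0.0276, 0.0983]
force: [-4.2, 1.2, 8.8]
grasp_force: 4.4
eef_pos: [0.559, -0.0276, 0.0982]
force: [-8.0, -0.0, 17.3]
grasp_force: 8.6
```

It stopped at z = 0.098, which is the home height, while the force kept rising. One small extra push, then up and away to check.

```bash
python3 -m handwheel '[[[0,0,0.003],0],[[0,0,0.003],0],[[0,0,0.003],0]]'|grep -E 'pos|force'; python3 -m handwheel '[[[0,0,-0.02],0],[[0,0,-0.1],0],[[0,0,-0.25],0],[[0,0,-0.37],0],[[0,0,-0.37],0]]'|grep -E 'pos|force'; python3 -m handwheel '[[[-0.2,0,0],0],[[-0.4,0,0],0],[[-0.6,0,0],0],[[-0.8,0,0],0],[[-0.8,0,0],0]]'|grep -E 'pos'; python3 -m handwheel '[[[0,0,0],0],[[0,0,0],0]]'|grep -E 'pos|force'; python3 - <<'E'
from h import *
a=snap('top','t6.png')['frame'][165:265,205:305];s=snap('side','s6.png');b=s['frame'][185:285,215:315]
cv2.imwrite('pics/m6.png',cv2.resize(np.hstack([a,b])[...,::-1],None,fx=4,fy=4,interpolation=2))
# expected post-top pixels, home, notch 18deg
for n in('top','side'):
    s=robot.snapshot(n)
    for z in(.107,.116):print(n,z,[(proj(s,[.5588+.054*np.cos(q),-.0282+.054*np.sin(q),z])-((205,165) if n=='top' else (215,185)))*4 +((0,0) if n=='top' else (400,0)) for q in np.radians([78,198,-42])])
E
```

```text
eef_pos: [0.559, -0.0276, 0.0982]
force: [-9.0, 0.4, 21.9]
grasp_force: 10.7
eef_pos: [0.5614, -0.0279, 0.2084]
force: [0.1, 0.2, -0.1]
grasp_force: 0.0
eef_pos: [0.6835, -0.2359, 0.1994]
eef_pos: [0.6835, -0.2305, 0.2046]
force: [0.6, 0.0, 0.2]
grasp_force: 0.0
top 0.107 [array([ 82.75780895, 173.41715053]), array([200.77189826, 287.06896   ]), array([240.60593277, 128.52166941])]
top 0.116 [array([ 81.10075203, 171.40588327]), array([200.26058461, 286.15835307]), array([240.4865479 , 126.08817716])]
side 0.107 [array([572.75913721, 161.21753852]), array([707.98855249, 117.65190916]), array([571.68238796,  81.30263273])]
side 0.116 [array([572.54066526, 147.84187052]), array([708.2677355 , 104.60565612]), array([571.47452321,  68.52725493])]
```

View pics/m6.png

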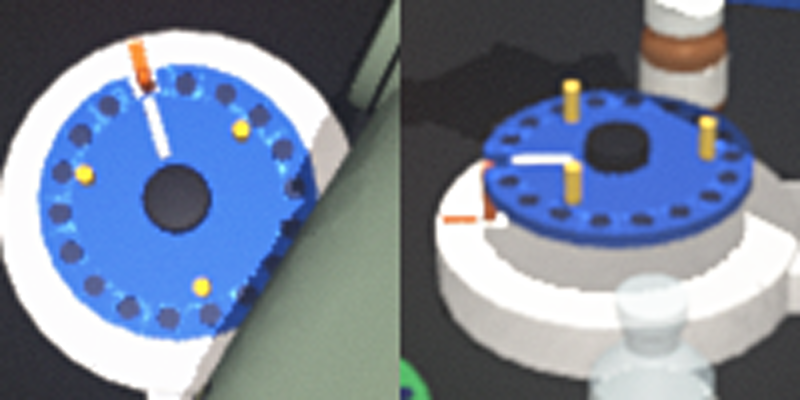

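The carousel is home and level: the three post tops in the side view, near (572,163), (708,119) and (571,82), match the home-height prediction. The pin sits in the notch, and the gripper is clear. Handing in.

```bash
python3 -c "
from bench import robot
print(robot.sign_off())"
```

```text
the job is handed in; nothing more can be done
None
```

The job is handed in: the carousel was pushed round and pressed fully home, level with the pin in its notch. The robot finished clear, and I saw no contact with the bottle, jar or rack, though I did not re-measure where they stand.

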